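Pack out a power supply with spacers and hold it clamped

ROBOT

A 6-joint arm with a two-finger parallel gripper is mounted at the origin on the work surface. World frame = base frame: x ahead of the robot, y to its left, z up, the work surface at z = 0. Lengths are in m, angles in rad, forces in N, time in s.
With the tool pointing down it reaches from about 0.375 to 0.9 m from the base axis. Payload 3.1 kg.
Tool frame: the origin (TCP) lies midway between the tips of the shut fingers; the grasp point (between the pads) lies 19 mm behind it; z points along the fingers, y is the line along which they close (so a half turn about z gives the same grasp; the last joint's range is limited). The gripper opens to 87 mm and grips with 3 to 60 N. Pads are 19 mm wide; open, the fingers measure 117 mm over their backs; the gripper's body (75 mm by 190 mm) begins 51 mm behind the grasp point.
Start: joints at [0.968, 0.527, 1.433, -0, 1.181, -0.178], TCP at [0.258, 0.569, 0.223] pointing down, gripper open.
Joint ranges: [-3.08, 3.08], [-0.75, 2.2], [0.22, 2.44], [-1.43, 4.57], [0, 2.65], [-2.85, 2.85]. Speed limits (rad/s): [2.79, 2.79, 3.14, 3.14, 3.14, 3.14].

INTERFACE

Orientations are given as a unit quaternion [x, y, z, w].
In Python, from station import r gives the robot as it stands.
- The arm moves only by the shell command python3 -m creep 'ROWS' [FORCE]. ROWS is JSON, a list of rows, each a list of 3 entries, a list of its own where there are three numbers: the shift along the tool's x, y, z in cm, then the turn, a rotation vector about the tool's x, y, z in rad, then the finger opening in cm, from 0 to 8.7. A call has 1 to 8 rows; each row shifts and turns the commanded pose from where the row before left it, along the tool's axes as they then stand; what a row does not reach is not made up. A row lasts 1/10 s, in which the tool goes at most 50 mm and 8.59 degrees, less where a joint would pass 70% of its speed; a pose out of reach is approached as far as the arm can. A call with a gripper value outside its range is refused whole. The fingers move at their own pace and stop on an object; FORCE is the grip in N (left out, the last holds). Time passes only in rows, so rows that do not move let the fingers close. It gives the time, the measured TCP pose, the force, the opening and the grip force at its end, in the units of the state.
- r.observe(): the state, without advancing time (a new reading comes with each control period).
- r.get_image(name): name is "scene" or "top" or "wrist"; returns the picture (384x512x3 uint8, red, green, blue); there is no depth.
- r.camera_info(name): a dict with "intrinsics" (3x3 intrinsics, pixels), "k1" (the pictures are not rectified: a ray, as slopes to the right and down, at radius r is drawn at 1 + k1 r^2 times it, then the intrinsics apply), "T" (4x4, takes a point from camera to world coordinates). Camera axes: x right, y up, looking along -z (the intrinsics and any distortion apply to the point x, -y, -z); pixel columns grow to the right and rows downward; lengths in m; the calibration is good to about 2 mm. A picture is of the moment at which its call begins: read the wrist's pose just before it. camera_info takes no time and is no camera call; for the wrist camera it gives the pose at the moment of the call.
- r.close_job(): hands the job in; it is judged then, once.
The state is a dict: "time": time; "joints": joint angles; "joint_vel": joint speeds; "joint_torque": joint torques, N m; "position": TCP position; "ee_rot": TCP orientation; "wrist_force": force on the tool from outside, world axes, zero at the start; "torque": the same for the moment, N m; "finger_gap": finger opening in m; "grasp_force": force on a finger pad.
Only numpy, scipy, OpenCV 4.12 (cv2) and the standard library are available. Lean on these libraries where they do the work, as an engineer would, in place of code of your own. Each camera call takes 0.05 s, during which the arm holds its last target. There are 200 camera calls.

TASK

The power supply in the chassis tray is loose on its slotted holes, its end flange too far from the fixed end bracket to be bolted up. Stand spacers from the black rack in the gap, upright with the tab up, flat together, down on the tray floor and centred so that the bolt holes line up, adding them until the gap can be squeezed shut tight on the stack; leave unneeded spacers in the rack and the other things on the bench alone. Finish holding: pinch flange and bracket together over the stack with the fingers, firmly, and do not let go.

Things in the scene. Friction and masses are not known exactly. Their poses are not given: they have to be found in the camera images.
- chassis: Open sheet-steel tray, 355 x 160 mm, 3 mm floor, 18 mm lips (one 58 mm lug at the bracket end), fixed on the bench. Origin on its underside, below where the supply's flange stands when slid fully back. x runs from the bracket to the supply (roughly the bench's +y), z up.
- bracket: Fixed L bracket of 3 mm steel: upright plate 70 mm wide, 40 mm high. Origin: middle of the foot of its gap-side face, at tray floor height. x points across the gap to the supply, square to the plate (plate at x -3 to 0 mm), y along it, z up. Low foot (screw heads 6 mm high) to x = -38 mm. Bolt hole 20 mm up. Starts 20 to 33 mm from the supply's flange, a different gap each job.
- psu: Power supply; slides 12 mm at most towards the bracket from its back stop (friction 1.5 N), starts within 1 mm of the stop. End flange: upright 3 mm plate 70 x 40 mm, parallel to the bracket. Origin: middle of the foot of its gap-side face, at tray floor height; x away from the bracket (flange x 0 to 3 mm), z up. Free space behind the flange to x = 50 mm, then a 38 mm high body.
- rack: Black plastic kitting rack, 99 x 66 mm, 24 mm high, fixed. Origin at the centre of its underside; four slots 11 mm wide side by side along its x, at x = -33, -11, 11, 33 mm, their floor 6 mm up; a spacer stands in each.
- spacer1: Spacer 1 of four alike: insulating plate 8 mm thick (x axis), 30 g: foot part 50 mm wide (y), 40 mm high, centred on it a round-topped tab 26 mm wide, 31 mm high (71 mm in all; tab sides straight to 58 mm). Origin: centre of underside, z up. Bolt hole 20 mm up. Grip lightly (10 N) across the tab, tips just above the shoulders; held 5 mm off-centre in x, the fingers miss a neighbour's tab.
- spacer2: Spacer 2 of four alike: insulating plate 8 mm thick (x axis), 30 g: foot part 50 mm wide (y), 40 mm high, centred on it a round-topped tab 26 mm wide, 31 mm high (71 mm in all; tab sides straight to 58 mm). Origin: centre of underside, z up. Bolt hole 20 mm up. Grip lightly (10 N) across the tab, tips just above the shoulders; held 5 mm off-centre in x, the fingers miss a neighbour's tab.
- spacer3: Spacer 3 of four alike: insulating plate 8 mm thick (x axis), 30 g: foot part 50 mm wide (y), 40 mm high, centred on it a round-topped tab 26 mm wide, 31 mm high (71 mm in all; tab sides straight to 58 mm). Origin: centre of underside, z up. Bolt hole 20 mm up. Grip lightly (10 N) across the tab, tips just above the shoulders; held 5 mm off-centre in x, the fingers miss a neighbour's tab.
- spacer4: Spacer 4 of four alike: insulating plate 8 mm thick (x axis), 30 g: foot part 50 mm wide (y), 40 mm high, centred on it a round-topped tab 26 mm wide, 31 mm high (71 mm in all; tab sides straight to 58 mm). Origin: centre of underside, z up. Bolt hole 20 mm up. Grip lightly (10 N) across the tab, tips just above the shoulders; held 5 mm off-centre in x, the fingers miss a neighbour's tab.
- driver: Cordless screwdriver lying on the bench, about 315 mm long and 43 mm thick, loose. Leave it alone.
- relay: Loose black relay block, 45 x 28 x 36 mm. Leave it alone.
- screw_tray: Loose grey two-compartment screw tray, 85 x 65 x 22 mm. Leave it alone.

How it is judged:
By the outcome, as a careful person would: the job done as asked, in the order asked, and still so for the second after the job is handed in, while the arm keeps its last pose, push and grip.
It also fails if it takes over 70 s, if anything falls off the work surface, if the arm or the gripper's body presses on something with over 40 N, if the wrist force passes 120 N, or if a joint passes its speed limit or range.

## Working session

There is one attempt and no reset: what is moved stays moved. The work goes in short steps, Python scripts to look and compute and a shell command to move; the robot and the scene stay as the last step left them, time stands still between calls to the robot, and variables do not carry over. Pictures are saved under pics/ and viewed, at most 10 in all, crops included, and the job is handed in when it is done.

```bash
ls; mkdir -p pics; python3 - <<'E'
from station import r
import cv2,numpy as np
s=r.observe();print(s['time'],s['position'],s['ee_rot'],s['finger_gap'])
for n in("top","scene"):
    c=r.camera_info(n);print(n,np.round(c['intrinsics'],1).tolist(),c['k1'],np.round(c['T'],4).tolist())
    im=r.get_image(n);cv2.imwrite(f'pics/{n}0_raw.png',im[:,:,::-1]);cv2.imwrite(f'pics/{n}0.png',cv2.resize(im[:,:,::-1],(800,600),interpolation=cv2.INTER_CUBIC))
E
```

```text
pics
0.0 [0.25712668 0.56884563 0.22156967] [ 2.10800703e-01  9.77528465e-01 -1.00021141e-03 -4.05101459e-04] 0.08717679066207115
top [[381.1, 0.0, 253.6], [0.0, 381.1, 185.0], [0.0, 0.0, 1.0]] -0.045128020860155285 [[-0.0286, 0.9912, -0.1295, 0.4782], [-0.9992, -0.032, -0.0241, -0.1892], [-0.028, 0.1287, 0.9913, 0.7963], [0.0, 0.0, 0.0, 1.0]]
scene [[373.3, 0.0, 256.6], [0.0, 373.3, 187.1], [0.0, 0.0, 1.0]] 0.0040071895345194465 [[0.0561, -0.7837, 0.6187, 0.9898], [0.9984, 0.0506, -0.0264, -0.2136], [-0.0106, 0.6191, 0.7852, 0.5287], [0.0, 0.0, 0.0, 1.0]]
```

View pics/top0.png

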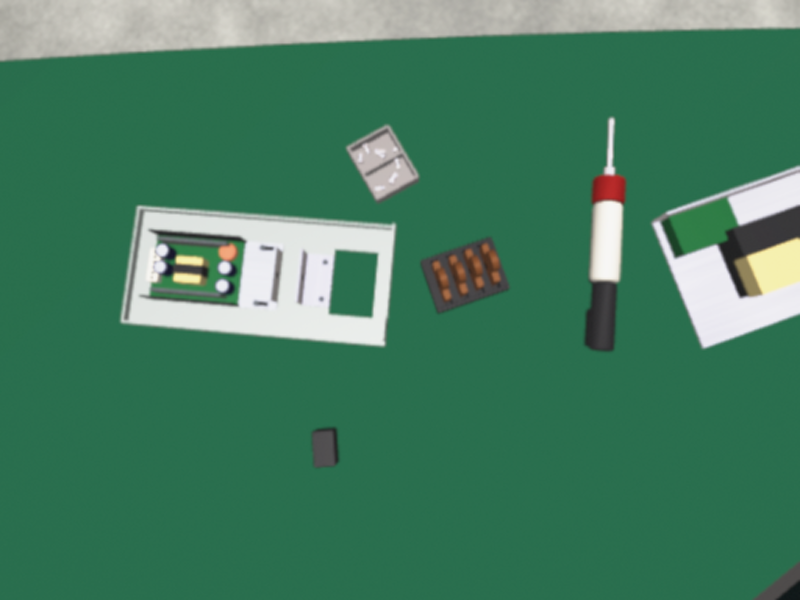

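View pics/scene0.png

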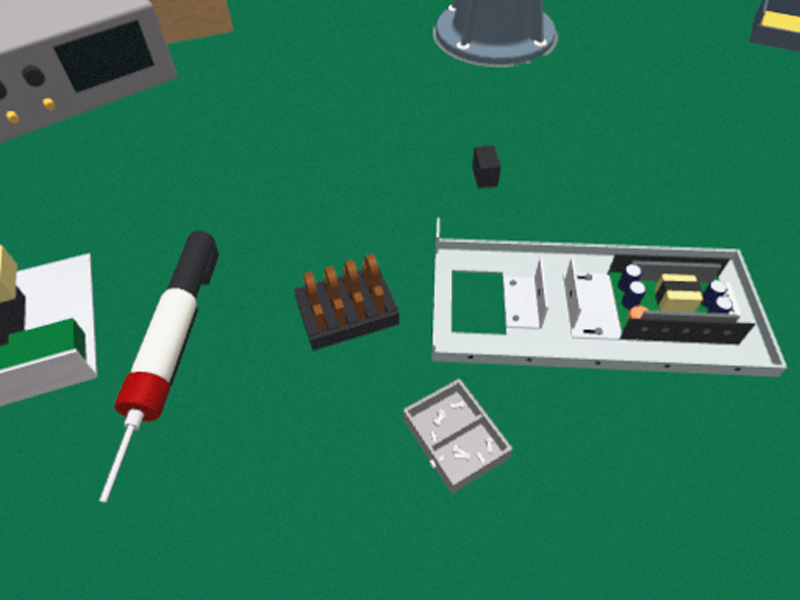

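The top view shows the rack centred near (465,275) px, the bracket plate near (302,278) and the flange near (278,275). The scene view confirms all four spacers stand in the rack, with the tray clear around the gap.

```bash
cat > h.py <<'E'
import numpy as np
from scipy.optimize import brentq
from scipy.spatial.transform import Rotation as R
def ray(c,uv):
    K=np.array(c['intrinsics']);k=c['k1'];d=np.array([(uv[0]-K[0,2])/K[0,0],(uv[1]-K[1,2])/K[1,1]])
    u=d.copy()
    for _ in range(20): u=d/(1+k*(u@u))
    T=np.array(c['T']);return T[:3,3],T[:3,:3]@np.array([u[0],-u[1],-1])
def at(c,uv,z):
    o,d=ray(c,uv);return o+d*(z-o[2])/d[2]
def proj(c,P):
    T=np.array(c['T']);K=np.array(c['intrinsics']);p=(np.atleast_2d(P)-T[:3,3])@T[:3,:3]
    u=np.c_[p[:,0],-p[:,1]]/-p[:,2:3];u=u*(1+c['k1']*(u**2).sum(1,keepdims=True))
    return u*[K[0,0],K[1,1]]+[K[0,2],K[1,2]]
E
python3 - <<'E'
from station import r
from h import *
c=r.camera_info('top');f=1.5625
for n,z,ps in [('rack',.024,[(421,262),(490,239),(509,290),(438,312)]),('brk top',.043,[(303,250),(299,304)]),('flange top',.043,[(283,247),(278,305)]),('tray',.018,[(138,207),(396,225),(385,345),(122,321)])]:
    print(n,[np.round(at(c,np.array(p)/f,z)[:2],3).tolist() for p in ps])
c=r.camera_info('wrist');print(np.round(c['T'],3).tolist(),np.round(c['intrinsics'],1).tolist(),c['k1'])
s=r.observe();M=R.from_quat(s['ee_rot']).as_matrix();print(np.round(M,3).tolist())
T=np.array(c['T']);print('cam in tool',np.round(M.T@(T[:3,3]-s['position']),4),np.round(M.T@T[:3,:3],3).tolist())
E
```

```text
rack [[0.614, -0.204], [0.642, -0.296], [0.573, -0.317], [0.547, -0.224]]
brk top [[0.632, -0.052], [0.561, -0.046]]
flange top [[0.636, -0.026], [0.561, -0.019]]
tray [[0.705, 0.181], [0.666, -0.172], [0.507, -0.154], [0.549, 0.198]]
[[0.412, -0.869, -0.275, 0.181], [0.911, 0.392, 0.126, 0.604], [-0.002, -0.303, 0.953, 0.384], [0.0, 0.0, 0.0, 1.0]] [[292.3, 0.0, 256.0], [0.0, 292.3, 192.3], [0.0, 0.0, 1.0]] -0.04497083612421385
[[-0.911, 0.412, -0.001], [0.412, 0.911, -0.002], [0.0, -0.002, -1.0]]
cam in tool [ 0.0836  0.0003 -0.1625] [[0.0, 0.953, 0.303], [1.0, -0.0, 0.0], [0.0, 0.303, -0.953]]
```

```bash
python3 -m creep '[[[-3.58,-2.76,0.5],[0,0,0],8.7],[[-3.58,-2.76,0.5],[0,0,0],8.7],[[-3.58,-2.76,0.5],[0,0,0],8.7],[[-3.58,-2.76,0.5],[0,0,0],8.7],[[-3.58,-2.76,0.5],[0,0,0],8.7],[[-3.58,-2.76,0.5],[0,0,0],8.7],[[-3.58,-2.76,0.5],[0,0,0],8.7],[[-3.58,-2.76,0.5],[0,0,0],8.7]]' 10
python3 -m creep '[[[-3.58,-2.76,0.5],[0,0,0],8.7],[[-3.58,-2.76,0.5],[0,0,0],8.7],[[-3.58,-2.76,0.5],[0,0,0],8.7],[[-3.58,-2.76,0.5],[0,0,0],8.7],[[-3.58,-2.76,0.5],[0,0,0],8.7],[[-3.58,-2.76,0.5],[0,0,0],8.7],[[-3.58,-2.76,0.5],[0,0,0],8.7],[[-3.58,-2.76,0.5],[0,0,0],8.7]]'
python3 -m creep '[[[0,0,0],[0,0,0.145],8.7],[[0,0,0],[0,0,0.145],8.7],[[0,0,0],[0,0,0.145],8.7],[[0,0,0],[0,0,0.145],8.7],[[0,0,0],[0,0,0.145],8.7],[[0,0,0],[0,0,0.145],8.7],[[0,0,0],[0,0,0.145],8.7],[[0,0,0],[0,0,0.145],8.7]]'
python3 -m creep '[[[0,0,0],[0,0,0.074],4.5],[[0,0,0],[0,0,0],4.5],[[0,0,0],[0,0,0],4.5],[[0,0,0],[0,0,0],4.5]]'
cat > look.py <<'E'
import sys,cv2,json,numpy as np
from station import r
from h import *
n=sys.argv[1];s=r.observe();c=r.camera_info('wrist');im=r.get_image('wrist')
json.dump(dict(intrinsics=np.array(c['intrinsics']).tolist(),k1=float(c['k1']),T=np.array(c['T']).tolist(),pos=np.array(s['position']).tolist(),q=np.array(s['ee_rot']).tolist()),open(f'pics/{n}.json','w'))
cv2.imwrite(f'pics/{n}_raw.png',im[:,:,::-1]);cv2.imwrite(f'pics/{n}.png',cv2.resize(im[:,:,::-1],(800,600),interpolation=cv2.INTER_CUBIC))
M=R.from_quat(s['ee_rot']).as_matrix();print(s['time'],np.round(s['position'],4),'heading y',np.degrees(np.arctan2(M[1,1],M[0,1])),M[:,2].round(4))
E
python3 look.py brk
```

```text
time: 0.9
position: [0.4279, 0.2485, 0.1822]
ee_rot: [0.211, 0.978, -0.0, -0.0]
wrist_force: [0.8, -0.5, 0.1]
finger_gap: 0.0872
grasp_force: 0.0
time: 1.7
position: [0.5978, -0.0707, 0.1419]
ee_rot: [0.211, 0.977, 0.0, -0.0]
wrist_force: [0.8, 0.2, -0.5]
finger_gap: 0.0868
grasp_force: 0.0
time: 2.5
position: [0.5971, -0.0689, 0.1421]
ee_rot: [0.714, 0.7, -0.0, -0.0]
wrist_force: [-0.5, -0.2, 0.3]
finger_gap: 0.087
grasp_force: 0.0
time: 2.9
position: [0.5973, -0.0689, 0.1424]
ee_rot: [0.737, 0.676, -0.0, -0.0]
wrist_force: [0.4, -0.4, 0.0]
finger_gap: 0.0627
grasp_force: 0.0
2.9 [ 0.5973 -0.0689  0.1424] heading y -4.976611229112486 [-4.e-04  1.e-04 -1.e+00]
```

View pics/brk.png

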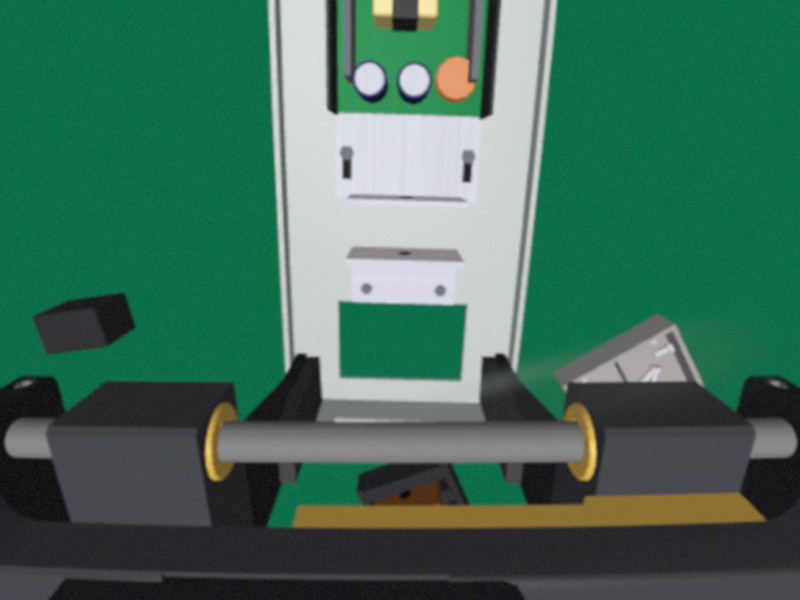

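The wrist view shows the bracket's gap-side top edge near row 262 (cols 347–463). Its foot is at row 248, and the flange top strip is around rows 198–206 (cols 337–480).

```bash
python3 - <<'E'
import cv2,numpy as np
im=cv2.imread('pics/brk_raw.png')
print([ (i,int(v)) for i,v in zip(range(112,200),im[112:200,228:250].mean((1,2)))])
cr=im[110:205,200:312];cv2.imwrite('pics/brkc.png',cv2.resize(cr,None,fx=6,fy=6,interpolation=cv2.INTER_CUBIC))
E
```

```text
[(112, 223), (113, 223), (114, 223), (115, 223), (116, 223), (117, 223), (118, 223), (119, 223), (120, 223), (121, 223), (122, 223), (123, 216), (124, 187), (125, 150), (126, 144), (127, 177), (128, 213), (129, 221), (130, 220), (131, 216), (132, 213), (133, 212), (134, 212), (135, 212), (136, 212), (137, 212), (138, 212), (139, 212), (140, 211), (141, 211), (142, 212), (143, 211), (144, 211), (145, 211), (146, 211), (147, 211), (148, 210), (149, 211), (150, 211), (151, 210), (152, 211), (153, 210), (154, 210), (155, 210), (156, 208), (157, 195), (158, 160), (159, 138), (160, 135), (161, 136), (162, 136), (163, 136), (164, 140), (165, 162), (166, 196), (167, 216), (168, 220), (169, 219), (170, 219), (171, 219), (172, 220), (173, 220), (174, 220), (175, 221), (176, 222), (177, 223), (178, 224), (179, 222), (180, 219), (181, 211), (182, 199), (183, 192), (184, 190), (185, 191), (186, 195), (187, 205), (188, 214), (189, 219), (190, 221), (191, 221), (192, 213), (193, 178), (194, 114), (195, 70), (196, 66), (197, 64), (198, 65), (199, 64)]
```

View pics/brkc.png

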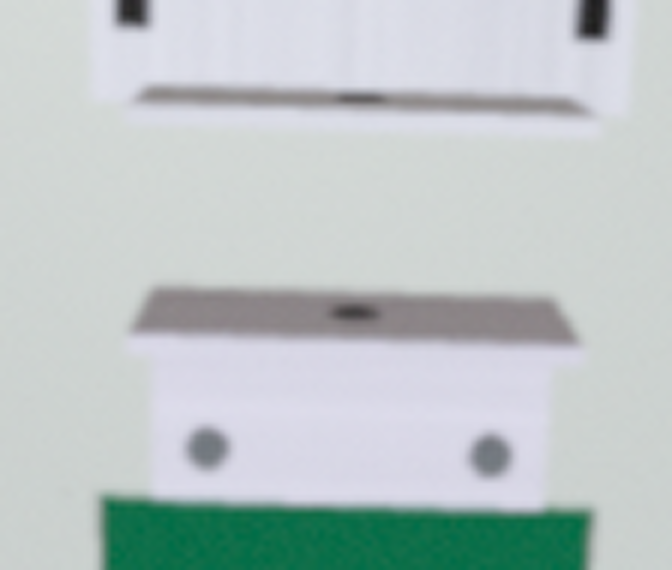

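```bash
python3 - <<'E'
import json
from h import *
c=json.load(open('pics/brk.json'))
f=lambda x,y:((x+.5)/6-.5+200,(y+.5)/6-.5+110)
def P(n,p,z):
    w=at(c,f(*p),z);print(n,w[:2].round(4));return w
bl=P('bl',(132,334),.043);br=P('br',(581,346),.043)
P('bl foot',(155,288),.003);P('br foot',(553,300),.003)
fl=P('fl',(127,121),.043);fr=P('fr',(600,136),.043)
P('flb',(130,102),.043);P('frb',(597,115),.043)
P('bbl',(125,352),.043)
P('hole b',(355,313),.023)
y=(br-bl)/np.linalg.norm(br-bl);x=np.array([-y[1],y[0],0]);print('widths',np.linalg.norm(br-bl),np.linalg.norm(fr-fl),'heading',np.degrees(np.arctan2(y[1],y[0])))
m=(bl+br)/2;print('mid',m,'gap',(fl-bl)@x,(fr-bl)@x,'lat',((fl+fr)/2-m)@y)
E
```

```text
bl [ 0.5684 -0.0397]
br [ 0.6365 -0.0475]
bl foot [ 0.5679 -0.0403]
br foot [ 0.6369 -0.0484]
fl [ 0.5716 -0.0079]
fr [ 0.6408 -0.0161]
flb [ 0.5723 -0.0052]
frb [ 0.6405 -0.013 ]
bbl [ 0.567  -0.0424]
hole b [ 0.6024 -0.0436]
widths 0.06850769022448192 0.06969989775389836 heading -6.517633749233379
mid [ 0.60247715 -0.04362578  0.043     ] gap 0.03196425869400534 0.031698287272543396 lat 7.917503969943807e-05
```

The numbers agree with the known sizes: plates 68.5–69.7 mm wide, top and foot edges within 1 mm. The gap is 31.8 mm, so three spacers (24 mm) are needed. Next is the rack.

```bash
python3 -m creep '[[[-4.4,0.5,0],[0,0,0],4.5],[[-4.4,0.5,0],[0,0,0],4.5],[[-4.4,0.5,0],[0,0,0],4.5],[[-4.4,0.5,0],[0,0,0],4.5],[[-4.4,0.5,0],[0,0,0],4.5]]' | head -2
python3 -m creep '[[[0,0,0],[0,0,-0.128],4.5],[[0,0,0],[0,0,-0.128],4.5],[[0,0,0],[0,0,-0.128],4.5],[[0,0,0],[0,0,0],4.5],[[0,0,0],[0,0,0],4.5]]' |head -2
python3 look.py rack; python3 - <<'E'
import cv2
im=cv2.imread('pics/rack_raw.png')[60:260,160:360];cv2.imwrite('pics/rackc.png',cv2.resize(im,None,fx=3,fy=3,interpolation=cv2.INTER_CUBIC))
E
```

```text
time: 3.45
position: [0.6029, -0.292, 0.1426]
time: 3.95
position: [0.603, -0.2903, 0.1425]
3.95 [ 0.603  -0.2903  0.1425] heading y 16.82591310853527 [-1.e-04  1.e-04 -1.e+00]
```

View pics/rackc.png

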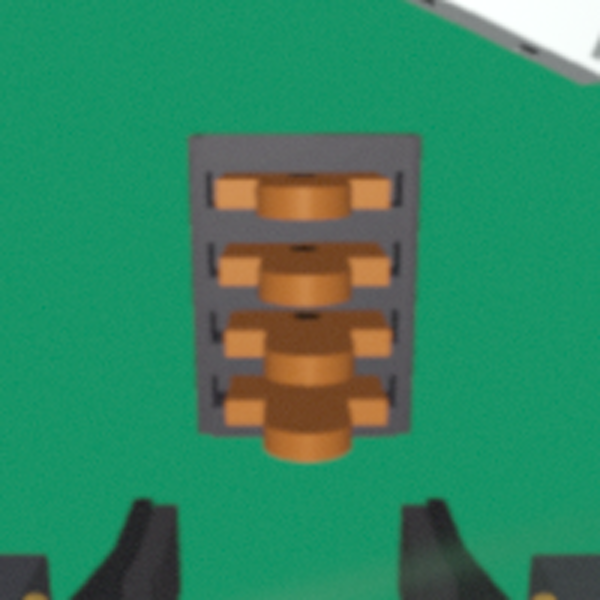

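```bash
python3 - <<'E'
import json
from h import *
c=json.load(open('pics/rack.json'))
f=lambda x,y:((x+.5)/3-.5+160,(y+.5)/3-.5+60)
A=lambda p,z:at(c,f(*p),z)
k=[A(p,.024) for p in [(190,136),(420,135),(199,433),(410,432)]]
print('rack',np.mean(k,0)[:2],[np.linalg.norm(k[i]-k[j])for i,j in((0,1),(2,3),(0,2),(1,3))])
y=(k[1]-k[0])+(k[3]-k[2]);print('heading',np.degrees(np.arctan2(y[1],y[0])))
x=(k[0]-k[2])+(k[1]-k[3]);print('x heading',np.degrees(np.arctan2(x[1],x[0])))
M=R.from_quat(c['q']).as_matrix()
for q in [(214,391,178,209),(218,391,256,286),(224,391,328,356),(226,388,398,425)]:
    l,r_,t,b=q
    w=[A(p,.046) for p in((l,t),(r_,t),(l,b),(r_,b))]
    m=np.mean(w,0);d=M.T@(m-c['pos']);print(m[:2].round(4),'w',np.linalg.norm(w[0]-w[1]).round(4),'t',np.linalg.norm(w[0]-w[2]).round(4),'tool dxyz cm',(d*100).round(2))
E
```

```text
rack [ 0.59917076 -0.25924268] [np.float64(0.07092819302742226), np.float64(0.07189106769600913), np.float64(0.09727660702845987), np.float64(0.09726168261793354)]
heading 17.119877047009332
x heading 107.04791792637756
[ 0.5885 -0.2283] w 0.051 t 0.0088 tool dxyz cm [6.35 0.41 9.65]
[ 0.5957 -0.2496] w 0.0511 t 0.0089 tool dxyz cm [4.1  0.48 9.65]
[ 0.603  -0.2701] w 0.0505 t 0.0088 tool dxyz cm [1.93 0.59 9.65]
[ 0.6094 -0.2914] w 0.0502 t 0.0089 tool dxyz cm [-0.3   0.59  9.65]
```

Shoulder widths (50.2–51.1 mm against 50) and the 22 mm pitch check out. I'll take the spacer nearest the tray first, gripped 5.5 mm off-centre towards +x.

```bash
python3 -m creep '[[[3.45,0.2,0],[0,0,0],4.5],[[3.45,0.2,0],[0,0,0],4.5],[[0,0,0],[0,0,0],4.5],[[0,0,4.7],[0,0,0],4.5],[[0,0,4.7],[0,0,0],4.5],[[0,0,0],[0,0,0],4.5]]' 10
python3 -m creep '[[[0,0,0],[0,0,0],1.5],[[0,0,0],[0,0,0],1.5],[[0,0,0],[0,0,0],1.5],[[0,0,0],[0,0,0],1.5],[[0,0,0],[0,0,0],1.5],[[0,0,0],[0,0,0],1.5]]' 10
```

```text
time: 4.6
position: [0.5865, -0.2236, 0.0465]
ee_rot: [0.595, 0.804, -0.001, -0.001]
wrist_force: [0.7, 0.1, 0.4]
finger_gap: 0.0452
grasp_force: 0.1
time: 5.2
position: [0.5867, -0.2232, 0.0487]
ee_rot: [0.595, 0.804, 0.0, 0.0]
wrist_force: [0.4, 0.1, -0.4]
finger_gap: 0.0386
grasp_force: 9.8
```

```bash
python3 -m creep '[[[0,0,0],[0,0,0],1.5],[[0,0,0],[0,0,0],1.5]]' 10 | tail -3; python3 look.py g1; python3 - <<'E'
import cv2
im=cv2.imread('pics/g1_raw.png')[150:350,140:380];cv2.imwrite('pics/g1c.png',cv2.resize(im,None,fx=3,fy=3,interpolation=cv2.INTER_CUBIC))
E
```

```text
wrist_force: [0.2, -0.7, -0.2]
finger_gap: 0.0386
grasp_force: 9.8
5.4 [ 0.5867 -0.2231  0.0486] heading y 16.958566145687623 [ 0. -0. -1.]
```

View pics/g1c.png

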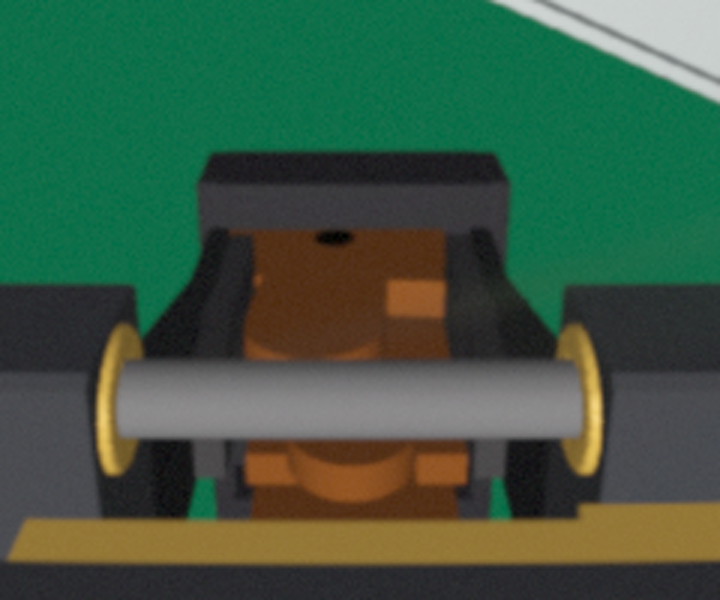

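The spacer looks tilted in its slot: its tab is left of the tool centre, and the right finger bears on the outer side of the foot at a 38.6 mm opening. I'll open, rise and look again.

```bash
python3 -m creep '[[[0,0,0],[0,0,0],6.0],[[0,0,0],[0,0,0],6.0],[[0,0,0],[0,0,0],6.0],[[0,0,0],[0,0,0],6.0],[[0,0,-4],[0,0,0],6.0],[[0,0,-5],[0,0,0],6.0],[[-4,0,0],[0,0,0],6],[[0,0,0],[0,0,0],6]]' 10; python3 -m creep '[[[-2.9,0,0],[0,0,0],6],[[0,0,0],[0,0,0],6],[[0,0,0],[0,0,0],6]]'|head -2;  python3 look.py g2; python3 - <<'E'
import cv2
im=cv2.imread('pics/g2_raw.png')[60:260,160:360];cv2.imwrite('pics/g2c.png',cv2.resize(im,None,fx=3,fy=3,interpolation=cv2.INTER_CUBIC))
E
```

```text
time: 6.25
position: [0.6016, -0.2667, 0.1416]
ee_rot: [0.596, 0.803, -0.0, 0.005]
wrist_force: [0.3, 0.1, -1.3]
finger_gap: 0.0598
grasp_force: 0.0
time: 6.55
position: [0.6061, -0.2889, 0.1377]
6.55 [ 0.6061 -0.2889  0.1377] heading y 16.89638607029359 [-0.0015  0.0015 -1.    ]
```

View pics/g2c.png

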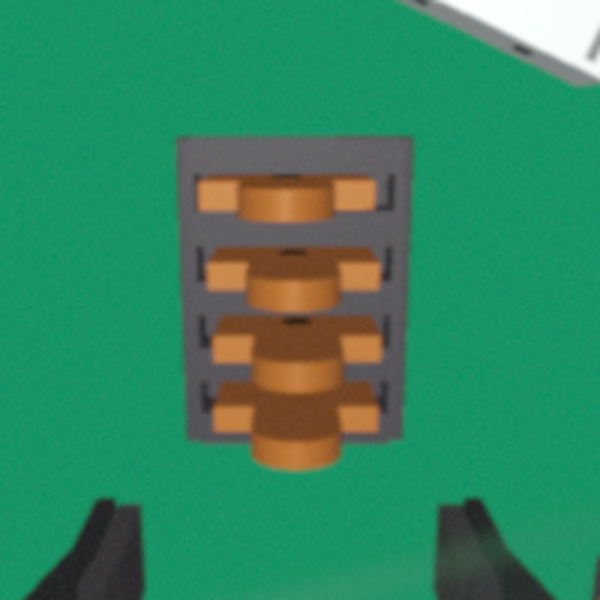

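The spacer is upright again, resting against the left end of its slot. I'll re-measure, then grip with more clearance above the shoulders and a smaller opening.

```bash
python3 - <<'E'
import json
from h import *
c=json.load(open('pics/g2.json'))
f=lambda x,y:((x+.5)/3-.5+160,(y+.5)/3-.5+60)
A=lambda p,z:at(c,f(*p),z)
M=R.from_quat(c['q']).as_matrix()
for q in [(197,377,180,210),(206,382,262,291),(213,382,334,362),(214,378,405,432)]:
    l,r_,t,b=q
    w=[A(p,.046) for p in((l,t),(r_,t),(l,b),(r_,b))]
    m=np.mean(w,0);d=M.T@(m-c['pos']);print(m[:2].round(4),'w',np.linalg.norm(w[0]-w[1]).round(4),'tool dxyz cm',(d*100).round(2))
# projected finger tips, where does TCP project
print(proj(c,np.array(c['pos'])))
E
```

```text
[ 0.5872 -0.2281] w 0.0509 tool dxyz cm [ 6.34 -0.03  9.18]
[ 0.5959 -0.2498] w 0.0511 tool dxyz cm [4.01 0.17 9.18]
[ 0.6032 -0.2701] w 0.0503 tool dxyz cm [1.86 0.28 9.17]
[ 0.6093 -0.2915] w 0.05 tool dxyz cm [-0.37  0.24  9.17]
[[255.62954547 241.88910965]]
```

```bash
python3 -m creep '[[[3.45,0,0],[0,0,0],3.8],[[3.45,0,0],[0,0,0],3.8],[[0,0,0],[0,0,0],3.8],[[0,0,4],[0,0,0],3.8],[[0,0,3],[0,0,0],3.8],[[0,0,1.2],[0,0,0],3.8],[[0,0,0.5],[0,0,0],3.8],[[0,0,0],[0,0,0],3.8]]' 10
python3 -m creep '[[[0,0,0],[0,0,0],3.2],[[0,0,0],[0,0,0],3],[[0,0,0],[0,0,0],2.8],[[0,0,0],[0,0,0],2],[[0,0,0],[0,0,0],2],[[0,0,0],[0,0,0],2]]' 10
```

```text
time: 7.4
position: [0.5868, -0.2231, 0.0515]
ee_rot: [0.595, 0.804, -0.0, -0.0]
wrist_force: [-0.4, 0.5, -0.5]
finger_gap: 0.0386
grasp_force: 0.0
time: 8.0
position: [0.587, -0.2235, 0.0523]
ee_rot: [0.595, 0.804, -0.0, 0.001]
wrist_force: [-0.9, -0.3, 4.1]
finger_gap: 0.0255
grasp_force: 10.0
```

```bash
python3 -m creep '[[[0,0,-1],[0,0,0],2],[[0,0,-4],[0,0,0],2],[[0,0,-4],[0,0,0],2],[[0,0,-1],[0,0,0],2],[[0,0,0],[0,0,0.136],2],[[0,0,0],[0,0,0.136],2],[[0,0,0],[0,0,0.136],2],[[0,0,0],[0,0,0],2]]' 10
python3 -m creep '[[[3,-0.1,0],[0,0,0],2],[[4,-0.1,0],[0,0,0],2],[[4,-0.1,0],[0,0,0],2],[[4,-0.1,0],[0,0,0],2],[[3,-0.1,0],[0,0,0],2],[[1.3,0,0],[0,0,0],2],[[0,0,0],[0,0,0],2],[[0,0,0],[0,0,0],2]]' 10
cat > rel.py <<'E'
import sys
from station import r
from h import *
# mean of a few readings; tool shift (cm) to put TCP at bracket-frame x,y(mm)
o=np.array([.6025,-.0436]);a=np.radians(-6.5);Y=np.array([np.cos(a),np.sin(a)]);X=np.array([-Y[1],Y[0]])
s=r.observe();p=np.array(s['position']);M=R.from_quat(s['ee_rot']).as_matrix()
h=np.degrees(np.arctan2(M[1,1],M[0,1]));print('bracket frame x,y mm',(X@(p[:2]-o)*1e3).round(2),(Y@(p[:2]-o)*1e3).round(2),'z',p[2].round(4),'head',h.round(2),'turn rad for -6.5:',np.radians(h+6.5).round(3))
if len(sys.argv)>2:
    t=o+X*float(sys.argv[1])/1e3+Y*float(sys.argv[2])/1e3
    print('tool shift cm',(M.T@np.r_[t-p[:2],0]*100).round(2))
E
python3 rel.py 12 0; python3 look.py h1
```

```text
time: 8.8
position: [0.5862, -0.2228, 0.1511]
ee_rot: [0.746, 0.666, -0.0, -0.001]
wrist_force: [-0.4, -0.3, 0.4]
finger_gap: 0.0259
grasp_force: 10.0
time: 9.6
position: [0.6034, -0.0317, 0.1514]
ee_rot: [0.745, 0.667, -0.0, 0.0]
wrist_force: [0.3, -0.4, -0.6]
finger_gap: 0.0261
grasp_force: 10.0
bracket frame x,y mm 11.88 -0.41 z 0.1514 head -6.36 turn rad for -6.5: 0.003
tool shift cm [ 0.01  0.04 -0.  ]
9.6 [ 0.6034 -0.0317  0.1514] heading y -6.35515431750027 [ 0.e+00 -8.e-04 -1.e+00]
```

```bash
python3 -m creep '[[[0.3,0.03,0],[0,0,0],2],[[0,0,4],[0,0,0],2],[[0,0,4],[0,0,0],2],[[0,0,1.5],[0,0,0],2],[[0,0,0.5],[0,0,0],2],[[0,0,0],[0,0,0],2],[[-0.3,0,0],[0,0,0],2],[[0,0,0],[0,0,0],2]]' 10; python3 rel.py 9.5 0
```

```text
time: 10.45
position: [0.605, -0.0316, 0.0533]
ee_rot: [0.746, 0.666, 0.001, 0.002]
wrist_force: [0.3, -0.3, -1.2]
finger_gap: 0.0259
grasp_force: 10.0
bracket frame x,y mm 12.21 1.1 z 0.0533 head -6.43 turn rad for -6.5: 0.001
tool shift cm [-0.27 -0.11 -0.  ]
```

```bash
for i in 1 2 3; do python3 -m creep '[[[-0.06,0,0.06],[0,0,0],2]]' 10 | grep wrist; python3 rel.py; done
```

```text
wrist_force: [0.0, -0.3, -0.2]
bracket frame x,y mm 12.02 0.66 z 0.0524 head -6.42 turn rad for -6.5: 0.001
wrist_force: [-0.6, 0.6, 0.4]
bracket frame x,y mm 11.54 0.16 z 0.0512 head -6.41 turn rad for -6.5: 0.002
wrist_force: [0.6, -0.5, 0.0]
bracket frame x,y mm 10.97 -0.15 z 0.0502 head -6.41 turn rad for -6.5: 0.002
```

```bash
for i in 1 2 3 ; do python3 -m creep '[[[0,0,0.06],[0,0,0],2]]' 10 | grep wrist; python3 rel.py; done;  for i in 1 2 3 ; do python3 -m creep '[[[-0.06,0,0],[0,0,0],2]]' 10 | grep wrist; python3 rel.py; done
```

```text
wrist_force: [-0.5, -0.5, 6.1]
bracket frame x,y mm 10.95 -0.23 z 0.0493 head -6.42 turn rad for -6.5: 0.001
wrist_force: [-2.4, -0.8, 9.6]
bracket frame x,y mm 10.92 -0.22 z 0.0493 head -6.4 turn rad for -6.5: 0.002
wrist_force: [-3.5, 0.5, 11.2]
bracket frame x,y mm 10.92 -0.18 z 0.0493 head -6.4 turn rad for -6.5: 0.002
wrist_force: [-1.7, 0.6, 8.4]
bracket frame x,y mm 10.46 -0.21 z 0.0493 head -6.41 turn rad for -6.5: 0.002
wrist_force: [-2.1, 0.9, 7.6]
bracket frame x,y mm 9.99 -0.21 z 0.0493 head -6.41 turn rad for -6.5: 0.002
wrist_force: [-2.0, 0.5, 7.4]
bracket frame x,y mm 9.49 -0.24 z 0.0492 head -6.42 turn rad for -6.5: 0.001
```

```bash
python3 -m creep '[[[0,0,-0.06],[0,0,0],2]]' 10 | grep wrist;  for i in 1 2 3 4 ; do python3 -m creep '[[[-0.05,0,0],[0,0,0],2]]' 10 | grep wrist; python3 rel.py; done
```

```text
wrist_force: [-0.0, 0.3, 2.5]
wrist_force: [-1.8, 1.2, 6.0]
bracket frame x,y mm 9.06 -0.26 z 0.0492 head -6.42 turn rad for -6.5: 0.001
wrist_force: [-1.5, 1.1, 7.0]
bracket frame x,y mm 8.56 -0.22 z 0.0492 head -6.42 turn rad for -6.5: 0.001
wrist_force: [-1.2, 0.6, 6.3]
bracket frame x,y mm 8.06 -0.23 z 0.0492 head -6.42 turn rad for -6.5: 0.001
wrist_force: [-1.3, 1.7, 6.3]
bracket frame x,y mm 7.63 -0.19 z 0.0492 head -6.43 turn rad for -6.5: 0.001
```

```bash
python3 look.py p1; python3 - <<'E'
import cv2
im=cv2.imread('pics/p1_raw.png')[120:320,150:370];cv2.imwrite('pics/p1c.png',cv2.resize(im,None,fx=3,fy=3,interpolation=cv2.INTER_CUBIC))
E
```

```text
11.85 [ 0.6032 -0.036   0.0492] heading y -6.433654172458297 [ 5.e-04  6.e-04 -1.e+00]
```

View pics/p1c.png

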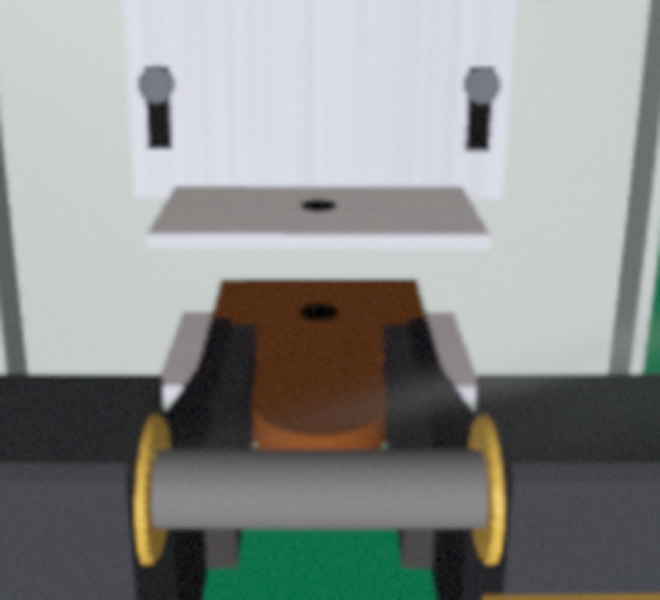

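The spacer is in the gap and upright. Its front foot edge is at row 281, the bracket foot edge near row 314, and the holes are aligned at col 318–319.

```bash
python3 - <<'E'
import json
from h import *
c=json.load(open('pics/p1.json'))
f=lambda x,y:((x+.5)/3-.5+150,(y+.5)/3-.5+120)
o=np.array([.6025,-.0436]);a=np.radians(-6.5);Y=np.array([np.cos(a),np.sin(a)]);X=np.array([-Y[1],Y[0]])
for n,p,z in [('spacer foot l',(220,281),.003),('r',(416,281),.003),('brk foot l',(187,314),.003),('r',(452,314),.003),('brk top l',(162,384),.043),('brk top r',(477,387),.043),('flange foot l',(175,186),.003),('r',(464,186),.003),('flange top gap l',(148,248),.043),('r',(489,247),.043),('sp hole',(319,312),.023),('fl hole',(318,205),.023),('tab l',(254,410),.06),('tab top front mid',(320,435),.074)]:
    w=at(c,f(*p),z)[:2]-o;print(n,'x %.1f y %.1f'%(X@w*1e3,Y@w*1e3))
E
```

```text
spacer foot l x 8.3 y -25.3
r x 8.3 y 24.8
brk foot l x -0.9 y -34.2
r x -0.9 y 34.5
brk top l x 0.3 y -33.8
brk top r x -0.3 y 34.1
flange foot l x 33.4 y -35.6
r x 33.5 y 35.8
flange top gap l x 31.4 y -35.0
r x 31.7 y 34.7
sp hole x 8.5 y 0.0
fl hole x 34.6 y -0.3
tab l x 3.9 y -12.7
tab top front mid x 6.9 y 0.1
```

```bash
for i in 1 2 3 4 ; do python3 -m creep '[[[-0.05,0,0],[0,0,0],2]]' 10 | grep wrist; python3 rel.py; done
```

```text
wrist_force: [-0.3, 4.4, 6.8]
bracket frame x,y mm 7.58 -0.2 z 0.0492 head -6.46 turn rad for -6.5: 0.001
wrist_force: [-0.0, 6.0, 5.2]
bracket frame x,y mm 7.52 -0.15 z 0.0492 head -6.48 turn rad for -6.5: 0.0
wrist_force: [0.7, 6.2, 6.8]
bracket frame x,y mm 7.49 -0.19 z 0.0492 head -6.49 turn rad for -6.5: 0.0
wrist_force: [0.8, 7.4, 6.1]
bracket frame x,y mm 7.44 -0.17 z 0.0492 head -6.51 turn rad for -6.5: -0.0
```

```bash
python3 -m creep '[[[0.12,0,0],[0,0,0],2],[[0,0,-0.06],[0,0,0],2],[[0,0,0],[0,0,0],2.8],[[0,0,0],[0,0,0],3.2],[[0,0,0],[0,0,0],3.6],[[0,0,0],[0,0,0],3.8],[[0,0,0],[0,0,0],3.8],[[0,0,-1],[0,0,0],3.8]]' 10; python3 rel.py
python3 -m creep '[[[0,0,-3],[0,0,0],3.8],[[0,0,-4],[0,0,0],3.8],[[0,0,-2],[0,0,0],3.8],[[0,0,0],[0,0,-0.136],3.8],[[0,0,0],[0,0,-0.136],3.8],[[0,0,0],[0,0,-0.136],3.8],[[0,0,0],[0,0,0],3.8],[[0,0,0],[0,0,0],3.8]]'
python3 - <<'E'
from station import r
from h import *
s=r.observe();M=R.from_quat(s['ee_rot']).as_matrix();p=np.array(s['position'])
print(M.round(3)[:2,:2].tolist())
for n,q in(('s2',(.5958,-.2497)),('s3',(.6031,-.2701)),('s4',(.6094,-.2914))):
    print(n,(M.T@np.r_[np.array(q)-p[:2],0]*100).round(2))
E
python3 look.py q1
```

```text
time: 13.1
position: [0.6017, -0.0371, 0.0582]
ee_rot: [0.746, 0.666, -0.001, -0.001]
wrist_force: [0.4, -0.6, -0.5]
finger_gap: 0.0374
grasp_force: 0.0
bracket frame x,y mm 6.35 -1.49 z 0.0582 head -6.43 turn rad for -6.5: 0.001
time: 13.9
position: [0.603, -0.0372, 0.1497]
ee_rot: [0.596, 0.803, 0.0, 0.0]
wrist_force: [0.2, -0.1, -0.2]
finger_gap: 0.038
grasp_force: 0.0
[[-0.289, 0.957], [0.957, 0.289]]
s2 [-20.13  -6.82   0.  ]
s3 [-22.3   -6.72   0.  ]
s4 [-24.52  -6.73   0.  ]
13.9 [ 0.603  -0.0372  0.1497] heading y 16.794038476464113 [ 6.e-04 -2.e-04 -1.e+00]
```

```bash
python3 -m creep '[[[-3.25,-1.14,0],[0,0,0],3.8],[[-3.25,-1.14,0],[0,0,0],3.8],[[-3.25,-1.14,0],[0,0,0],3.8],[[-3.25,-1.14,0],[0,0,0],3.8],[[-3.25,-1.14,0],[0,0,0],3.8],[[-3.25,-1.14,0],[0,0,0],3.8],[[0,0,0],[0,0,0],3.8],[[0,0,0],[0,0,0],3.8]]' | head -1
python3 -m creep '[[[0,0,4],[0,0,0],3.8],[[0,0,2],[0,0,0],3.8],[[0,0,0],[0,0,0],3.8],[[0,0,0],[0,0,0],3.8],[[0,0,0],[0,0,0],3.8]]' 
cat > tgt.py <<'E'
import sys
from station import r
from h import *
s=r.observe();M=R.from_quat(s['ee_rot']).as_matrix();p=np.array(s['position'])
t=np.array([float(sys.argv[1]),float(sys.argv[2])])+M[:2,0]*float(sys.argv[3])/1e3
print('tool shift cm',(M.T@np.r_[t-p[:2],0]*100).round(2),'z',p[2].round(4),s['wrist_force'].round(1) if hasattr(s['wrist_force'],'round') else '')
E
python3 tgt.py .5958 -.2497 6.4
```

```text
time: 14.75
time: 15.25
position: [0.5955, -0.2434, 0.0906]
ee_rot: [0.595, 0.804, 0.0, 0.001]
wrist_force: [0.3, -0.9, 0.2]
finger_gap: 0.0386
grasp_force: 0.0
tool shift cm [ 0.03 -0.15 -0.  ] z 0.0906 [ 0.3 -0.9  0.2]
```

```bash
python3 -m creep '[[[0.03,-0.12,1.5],[0,0,0],3.8],[[0,0,1.5],[0,0,0],3.8],[[0,0,0.6],[0,0,0],3.8],[[0,0,0.2],[0,0,0],3.8],[[0,0,0],[0,0,0],3.8],[[0,0,0],[0,0,0],3.8]]' 10 | tail -3; python3 tgt.py .5958 -.2497 6.4
python3 -m creep '[[[0,0,0],[0,0,0],3.2],[[0,0,0],[0,0,0],3],[[0,0,0],[0,0,0],2.8],[[0,0,0],[0,0,0],2],[[0,0,0],[0,0,0],2],[[0,0,0],[0,0,0],2]]' 10;  python3 tgt.py .5958 -.2497 6.4
```

```text
wrist_force: [0.0, 0.9, 0.2]
finger_gap: 0.0379
grasp_force: 0.0
tool shift cm [0.02 0.05 0.  ] z 0.0516 [0.  0.9 0.2]
time: 16.45
position: [0.5932, -0.2438, 0.0513]
ee_rot: [0.595, 0.804, 0.0, 0.0]
wrist_force: [-0.0, -0.0, 0.0]
finger_gap: 0.0258
grasp_force: 10.0
tool shift cm [0.   0.08 0.  ] z 0.0513 [-0. -0.  0.]
```

```bash
python3 -m creep '[[[0,0,-1],[0,0,0],2],[[0,0,-4],[0,0,0],2],[[0,0,-4],[0,0,0],2],[[0,0,-1],[0,0,0],2],[[0,0,0],[0,0,0.136],2],[[0,0,0],[0,0,0.136],2],[[0,0,0],[0,0,0.134],2],[[0,0,0],[0,0,0],2]]' 10 | tail -2
python3 -m creep '[[[3,-0.2,0],[0,0,0],2],[[4.5,-0.3,0],[0,0,0],2],[[4.5,-0.3,0],[0,0,0],2],[[4.5,-0.3,0],[0,0,0],2],[[4,-0.2,0],[0,0,0],2],[[1.6,0,0],[0,0,0],2],[[0,0,0],[0,0,0],2],[[0,0,0],[0,0,0],2]]' 10|tail -2;python3 rel.py 21 -0.2
python3 -m creep '[[[0,0,0],[0,0,0],2],[[0,0,0],[0,0,0],2]]' |tail -1;python3 rel.py 21 -0.2
```

```text
finger_gap: 0.0262
grasp_force: 10.0
finger_gap: 0.0256
grasp_force: 10.0
bracket frame x,y mm 20.15 -0.1 z 0.1511 head -6.21 turn rad for -6.5: 0.005
tool shift cm [ 0.09 -0.01 -0.  ]
grasp_force: 10.0
bracket frame x,y mm 19.21 -0.1 z 0.1511 head -6.41 turn rad for -6.5: 0.001
tool shift cm [ 0.18 -0.01 -0.  ]
```

```bash
python3 -m creep '[[[0.15,0,0],[0,0,0.001],2],[[0,0,4],[0,0,0],2],[[0,0,4],[0,0,0],2],[[0,0,1.4],[0,0,0],2],[[0,0,0.5],[0,0,0],2],[[0,0,0],[0,0,0],2],[[0,0,0],[0,0,0],2]]' 10|grep wrist; python3 rel.py 18.5 -0.2; for i in 1 2 3 4 ; do python3 -m creep '[[[-0.04,0,0.08],[0,0,0],2]]' 10 | grep wrist; python3 rel.py; done
```

```text
wrist_force: [0.1, -0.3, -0.8]
bracket frame x,y mm 22.32 0.98 z 0.0537 head -6.37 turn rad for -6.5: 0.002
tool shift cm [-0.38 -0.12 -0.  ]
wrist_force: [-0.5, -0.3, -0.3]
bracket frame x,y mm 22.03 0.99 z 0.0531 head -6.35 turn rad for -6.5: 0.003
wrist_force: [0.8, -0.6, -0.4]
bracket frame x,y mm 21.69 0.47 z 0.0519 head -6.35 turn rad for -6.5: 0.003
wrist_force: [0.3, -0.3, 0.5]
bracket frame x,y mm 21.31 0.03 z 0.0506 head -6.35 turn rad for -6.5: 0.003
wrist_force: [1.0, -0.0, -0.4]
bracket frame x,y mm 20.93 -0.26 z 0.0493 head -6.35 turn rad for -6.5: 0.003
```

Now down to the floor, then in against spacer 1.

```bash
for i in 1 2 3; do python3 -m creep '[[[0,0,0.05],[0,0,0.001],2]]' 10 | grep wrist; python3 rel.py; done;  for i in 1 2 3 4 ; do python3 -m creep '[[[-0.06,0,0],[0,0,0],2]]' 10 | grep wrist; python3 rel.py; done
```

```text
wrist_force: [0.6, 0.3, -0.9]
bracket frame x,y mm 20.88 -0.43 z 0.0485 head -6.42 turn rad for -6.5: 0.001
wrist_force: [-0.7, 0.3, 5.2]
bracket frame x,y mm 20.9 -0.27 z 0.0482 head -6.48 turn rad for -6.5: 0.0
wrist_force: [-1.2, -0.7, 6.9]
bracket frame x,y mm 20.86 -0.26 z 0.0481 head -6.52 turn rad for -6.5: -0.0
wrist_force: [0.0, 0.6, 5.1]
bracket frame x,y mm 20.44 -0.27 z 0.0482 head -6.53 turn rad for -6.5: -0.0
wrist_force: [-0.8, 1.6, 4.6]
bracket frame x,y mm 20.02 -0.27 z 0.0482 head -6.54 turn rad for -6.5: -0.001
wrist_force: [-0.6, 1.8, 5.2]
bracket frame x,y mm 19.52 -0.24 z 0.0482 head -6.55 turn rad for -6.5: -0.001
wrist_force: [-0.7, 1.3, 5.1]
bracket frame x,y mm 18.98 -0.21 z 0.0482 head -6.55 turn rad for -6.5: -0.001
```

```bash
python3 -m creep '[[[0,0,-0.04],[0,0,0],2]]' 10 | grep wrist;  for i in 1 2 3 4 5 ; do python3 -m creep '[[[-0.05,0,0],[0,0,0],2]]' 10 | grep wrist; python3 rel.py; done
```

```text
wrist_force: [-0.4, 1.0, 0.8]
wrist_force: [0.4, 1.3, 4.1]
bracket frame x,y mm 18.28 -0.21 z 0.0482 head -6.54 turn rad for -6.5: -0.001
wrist_force: [-0.6, 2.3, 4.5]
bracket frame x,y mm 17.76 -0.19 z 0.0482 head -6.53 turn rad for -6.5: -0.001
wrist_force: [0.6, 4.4, 5.5]
bracket frame x,y mm 17.5 -0.22 z 0.0482 head -6.56 turn rad for -6.5: -0.001
wrist_force: [-0.7, 5.8, 6.6]
bracket frame x,y mm 17.46 -0.21 z 0.0482 head -6.59 turn rad for -6.5: -0.002
wrist_force: [0.6, 7.0, 6.0]
bracket frame x,y mm 17.41 -0.2 z 0.0482 head -6.6 turn rad for -6.5: -0.002
```

```bash
python3 -m creep '[[[0.12,0,0],[0,0,0],2],[[0,0,-0.05],[0,0,0],2],[[0,0,0],[0,0,0],2.8],[[0,0,0],[0,0,0],3.2],[[0,0,0],[0,0,0],3.6],[[0,0,0],[0,0,0],3.8],[[0,0,0],[0,0,0],3.8],[[0,0,-1],[0,0,0],3.8]]' 10|tail -3
python3 -m creep '[[[0,0,-3],[0,0,0],3.8],[[0,0,-4],[0,0,0],3.8],[[0,0,-2],[0,0,0],3.8],[[0,0,0],[0,0,-0.136],3.8],[[0,0,0],[0,0,-0.136],3.8],[[0,0,0],[0,0,-0.136],3.8],[[0,0,0],[0,0,0],3.8],[[0,0,0],[0,0,0],3.8]]' |tail -3
python3 tgt.py .6031 -.2701 6.4
```

```text
wrist_force: [-0.8, -1.1, 0.1]
finger_gap: 0.038
grasp_force: 0.0
wrist_force: [-0.1, -0.1, 0.0]
finger_gap: 0.0381
grasp_force: 0.0
tool shift cm [-22.68  -7.09   0.  ] z 0.1489 [-0.1 -0.1  0. ]
```

```bash
python3 -m creep '[[[-4.5,-1.4,0],[0,0,0],3.8],[[-4.5,-1.4,0],[0,0,0],3.8],[[-4.5,-1.4,0],[0,0,0],3.8],[[-4.5,-1.4,0],[0,0,0],3.8],[[-4,-1.2,0],[0,0,0],3.8],[[-0.7,-0.3,0],[0,0,0],3.8],[[0,0,0],[0,0,0],3.8],[[0,0,0],[0,0,0],3.8]]' | head -1
python3 -m creep '[[[0,0,4],[0,0,0],3.8],[[0,0,2],[0,0,0],3.8],[[0,0,0],[0,0,0],3.8],[[0,0,0],[0,0,0],3.8],[[0,0,0],[0,0,0],3.8]]' | tail -2;python3 tgt.py .6031 -.2701 6.4
```

```text
time: 23.05
finger_gap: 0.0382
grasp_force: 0.0
tool shift cm [ 0.04 -0.18 -0.  ] z 0.09 [-0.8 -0.7  0.8]
```

```bash
python3 -m creep '[[[0.03,-0.12,1.5],[0,0,0],3.8],[[0,0,1.5],[0,0,0],3.8],[[0,0,0.6],[0,0,0],3.8],[[0,0,0.2],[0,0,0],3.8],[[0,0,0],[0,0,0],3.8],[[0,0,0],[0,0,0],3.8]]' 10 | tail -3; python3 tgt.py .6031 -.2701 6.4
python3 -m creep '[[[0,0,0],[0,0,0],3.2],[[0,0,0],[0,0,0],3],[[0,0,0],[0,0,0],2.8],[[0,0,0],[0,0,0],2],[[0,0,0],[0,0,0],2],[[0,0,0],[0,0,0],2]]' 10;  python3 tgt.py .6031 -.2701 6.4
```

```text
wrist_force: [0.2, -0.1, -0.3]
finger_gap: 0.0378
grasp_force: 0.0
tool shift cm [0.04 0.06 0.  ] z 0.0504 [ 0.2 -0.1 -0.3]
time: 24.75
position: [0.6008, -0.2644, 0.0506]
ee_rot: [0.596, 0.803, 0.0, 0.0]
wrist_force: [-1.0, 0.3, 0.9]
finger_gap: 0.0256
grasp_force: 10.0
tool shift cm [0.03 0.06 0.  ] z 0.0506 [-1.   0.3  0.9]
```

```bash
python3 -m creep '[[[0,0,-1],[0,0,0],2],[[0,0,-4],[0,0,0],2],[[0,0,-4],[0,0,0],2],[[0,0,-1],[0,0,0],2],[[0,0,0],[0,0,0.136],2],[[0,0,0],[0,0,0.136],2],[[0,0,0],[0,0,0.136],2],[[0,0,0],[0,0,0],2]]' 10 | tail -2
python3 -m creep '[[[4,-0.4,0],[0,0,0],2],[[4.5,-0.4,0],[0,0,0],2],[[4.5,-0.4,0],[0,0,0],2],[[4.5,-0.4,0],[0,0,0],2],[[4.3,-0.4,0],[0,0,0],2],[[3,-0.3,0],[0,0,0],2],[[0,0,0],[0,0,0],2],[[0,0,0],[0,0,0],2]]' 10|tail -2;python3 rel.py 28.7 -0.2
python3 -m creep '[[[0,0,3],[0,0,0],2],[[0,0,0.5],[0,0,0],2],[[0,0,0],[0,0,0],2],[[0,0,0],[0,0,0],2],[[0,0,0],[0,0,0],2]]' |tail -1;python3 rel.py 28.7 -0.2;python3 -m creep '[[[0,0,0],[0,0,0],2],[[0,0,0],[0,0,0],2],[[0,0,0],[0,0,0],2]]' |tail -1;python3 rel.py 28.7 -0.2
```

```text
finger_gap: 0.0258
grasp_force: 10.0
finger_gap: 0.0257
grasp_force: 10.0
bracket frame x,y mm 29.04 0.05 z 0.1503 head -6.3 turn rad for -6.5: 0.003
tool shift cm [-0.03 -0.02  0.  ]
grasp_force: 10.0
bracket frame x,y mm 27.85 0.93 z 0.1162 head -6.56 turn rad for -6.5: -0.001
tool shift cm [ 0.08 -0.11 -0.  ]
grasp_force: 10.0
bracket frame x,y mm 28.52 0.39 z 0.1157 head -6.52 turn rad for -6.5: -0.0
tool shift cm [ 0.02 -0.06 -0.  ]
```

```bash
python3 -m creep '[[[0,-0.03,2],[0,0,0],2],[[0,0,2],[0,0,0],2],[[0,0,1.7],[0,0,0],2],[[0,0,0.7],[0,0,0],2],[[0,0,0],[0,0,0],2],[[0,0,0],[0,0,0],2],[[0,0,0],[0,0,0],2]]' 10|grep wrist; python3 rel.py 25 -0.2; for i in 1 2 3 4 5 ; do python3 -m creep '[[[0,0,0.06],[0,0,0],2]]' 10 | grep wrist; python3 rel.py; done
```

```text
wrist_force: [-0.5, 0.0, -0.5]
bracket frame x,y mm 28.48 0.65 z 0.0523 head -6.53 turn rad for -6.5: -0.0
tool shift cm [-0.35 -0.08 -0.  ]
wrist_force: [-0.6, -0.3, -0.9]
bracket frame x,y mm 28.49 0.68 z 0.0517 head -6.53 turn rad for -6.5: -0.0
wrist_force: [0.2, 0.2, 0.4]
bracket frame x,y mm 28.5 0.47 z 0.0509 head -6.53 turn rad for -6.5: -0.001
wrist_force: [0.0, -0.2, -0.6]
bracket frame x,y mm 28.47 0.22 z 0.0499 head -6.53 turn rad for -6.5: -0.001
wrist_force: [0.1, 0.1, -1.2]
bracket frame x,y mm 28.51 0.07 z 0.0491 head -6.53 turn rad for -6.5: -0.001
wrist_force: [0.4, 0.2, -0.5]
bracket frame x,y mm 28.51 -0.07 z 0.0484 head -6.53 turn rad for -6.5: -0.001
```

```bash
for i in 1 2 3; do python3 -m creep '[[[0,-0.01,0.05],[0,0,0],2]]' 10 | grep wrist; python3 rel.py; done;  python3 -m creep '[[[-0.08,0,0],[0,0,0],2],[[-0.08,0,0],[0,0,0],2]]' 10 | grep wrist; for i in 1 2 3 4 ; do python3 -m creep '[[[-0.05,0,0],[0,0,0],2]]' 10 | grep wrist; python3 rel.py; done
```

```text
wrist_force: [0.2, -0.0, -1.2]
bracket frame x,y mm 28.49 -0.19 z 0.0478 head -6.53 turn rad for -6.5: -0.001
wrist_force: [-0.4, -0.6, -0.3]
bracket frame x,y mm 28.51 -0.28 z 0.0473 head -6.53 turn rad for -6.5: -0.0
wrist_force: [0.0, -0.1, 1.7]
bracket frame x,y mm 28.5 -0.31 z 0.0468 head -6.53 turn rad for -6.5: -0.001
wrist_force: [-0.1, -0.1, -0.2]
wrist_force: [0.5, 1.6, 0.6]
bracket frame x,y mm 26.49 -0.3 z 0.0469 head -6.54 turn rad for -6.5: -0.001
wrist_force: [-0.6, 3.0, 0.0]
bracket frame x,y mm 26.07 -0.27 z 0.0469 head -6.55 turn rad for -6.5: -0.001
wrist_force: [0.7, 4.4, 0.9]
bracket frame x,y mm 26.03 -0.26 z 0.0469 head -6.57 turn rad for -6.5: -0.001
wrist_force: [0.7, 6.4, 0.8]
bracket frame x,y mm 25.95 -0.26 z 0.0469 head -6.58 turn rad for -6.5: -0.001
```

```bash
python3 -m creep '[[[0.12,0,0.03],[0,0,0],2],[[0,0,0],[0,0,0],2.4],[[0,0,0],[0,0,0],2.8],[[0,0,0],[0,0,0],3.2],[[0,0,0],[0,0,0],3.6],[[0,0,0],[0,0,0],3.8],[[0,0,0],[0,0,0],3.8],[[0,0,-1],[0,0,0],3.8]]' 10|tail -3
python3 -m creep '[[[0,0,-3],[0,0,0],3.8],[[0,0,-4],[0,0,0],3.8],[[0,0,-2],[0,0,0],3.8],[[-4,0,0],[0,0,0],6],[[-2,0,0],[0,0,0],6],[[0,0,0],[0,0,0],6],[[0,0,0],[0,0,0],6]]' |tail -3
python3 look.py s3; python3 - <<'E'
import cv2
im=cv2.imread('pics/s3_raw.png')[60:260,160:360];cv2.imwrite('pics/s3c.png',cv2.resize(im,None,fx=3,fy=3,interpolation=cv2.INTER_CUBIC))
E
```

```text
wrist_force: [-1.1, 0.1, 0.3]
finger_gap: 0.0375
grasp_force: 0.0
wrist_force: [0.4, -0.0, 0.8]
finger_gap: 0.0576
grasp_force: 0.0
30.75 [ 0.5982 -0.0773  0.147 ] heading y -6.601629211753977 [ 3.e-04  4.e-04 -1.e+00]
```

View pics/s3c.png

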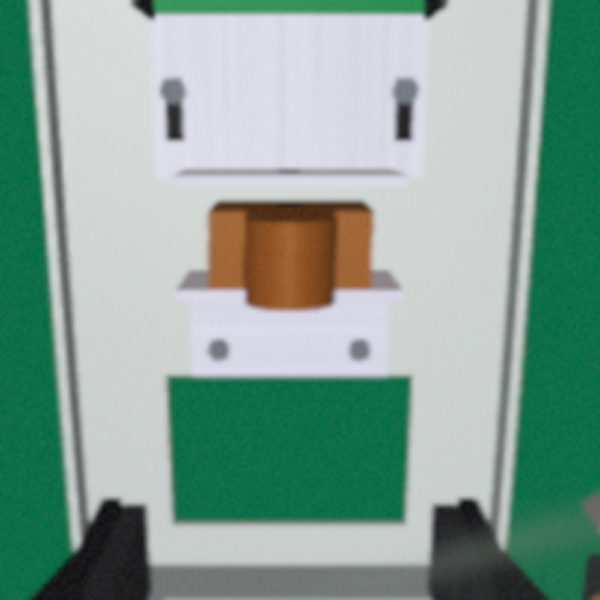

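The three spacers stand flat together against the bracket (cols 210–372, rows 205–288). They are centred on it to within about 0.5 mm, with clear space to the flange at row 184. Next I turn for the pinch.

```bash
python3 -m creep '[[[4,0,0],[0,0,-0.143],6],[[0,0,0],[0,0,-0.143],6],[[0,0,0],[0,0,-0.143],6],[[0,0,0],[0,0,-0.143],6],[[0,0,0],[0,0,-0.143],6],[[0,0,0],[0,0,-0.143],6],[[0,0,0],[0,0,-0.143],6],[[0,0,0],[0,0,-0.143],6]]' |head -1
python3 -m creep '[[[0,0,0],[0,0,-0.143],6],[[0,0,0],[0,0,-0.142],6],[[0,0,0],[0,0,-0.142],6],[[0,0,0],[0,0,0],6],[[0,0,0],[0,0,0],6],[[0,0,0],[0,0,0],6]]' |head -1; python3 rel.py 12 0
```

```text
time: 31.6
time: 32.2
bracket frame x,y mm 6.67 -0.53 z 0.1465 head 83.41 turn rad for -6.5: 1.569
tool shift cm [-0.05  0.53  0.  ]
```

```bash
python3 -m creep '[[[-0.03,0.53,0],[0,0,0],6],[[0,0,0],[0,0,0],6],[[0,0,4],[0,0,0],6],[[0,0,4],[0,0,0],6],[[0,0,0],[0,0,0],6],[[0,0,0],[0,0,0],6],[[0,0,0],[0,0,0],6]]' |grep wrist; python3 rel.py 12 0;  python3 -m creep '[[[0,0,2],[0,0,0],6],[[0,0,1.5],[0,0,0],6],[[0,0,0.8],[0,0,0],6],[[0,0,0.3],[0,0,0],6],[[0,0,0],[0,0,0],6],[[0,0,0],[0,0,0],6],[[0,0,0],[0,0,0],6]]' |egrep "wrist|gap"; python3 rel.py 12 0
```

```text
wrist_force: [0.2, 0.1, -0.4]
bracket frame x,y mm 11.23 1.55 z 0.0685 head 83.47 turn rad for -6.5: 1.57
tool shift cm [ 0.16  0.08 -0.  ]
wrist_force: [-0.6, 0.2, 0.2]
finger_gap: 0.0602
bracket frame x,y mm 11.37 0.39 z 0.0211 head 83.48 turn rad for -6.5: 1.57
tool shift cm [ 0.04  0.06 -0.  ]
```

Shift 0.5 mm, go a little lower, then close gently before squeezing firmly.

```bash
python3 -m creep '[[[0.02,0.06,0.2],[0,0,0],5],[[0,0,0],[0,0,0],4.5],[[0,0,0],[0,0,0],4],[[0,0,0],[0,0,0],3.6],[[0,0,0],[0,0,0],3.3],[[0,0,0],[0,0,0],3.1],[[0,0,0],[0,0,0],3],[[0,0,0],[0,0,0],2.5]]' 10; python3 rel.py 12 0; python3 -m creep '[[[0,0,0],[0,0,0],2.5],[[0,0,0],[0,0,0],2.5],[[0,0,0],[0,0,0],2.5],[[0,0,0],[0,0,0],2.5]]' 10|tail -4; python3 rel.py 12 0
```

```text
time: 34.4
position: [0.6035, -0.0318, 0.0186]
ee_rot: [0.057, 0.998, -0.0, -0.0]
wrist_force: [-0.2, 0.6, 0.4]
finger_gap: 0.0299
grasp_force: 10.0
bracket frame x,y mm 11.84 -0.33 z 0.0186 head 83.48 turn rad for -6.5: 1.57
tool shift cm [-0.03  0.02 -0.  ]
ee_rot: [0.057, 0.998, -0.0, -0.0]
wrist_force: [0.2, 0.0, 1.1]
finger_gap: 0.0298
grasp_force: 10.0
bracket frame x,y mm 11.85 -0.32 z 0.0186 head 83.48 turn rad for -6.5: 1.57
tool shift cm [-0.03  0.02 -0.  ]
```

```bash
python3 -m creep '[[[0,0,0],[0,0,0],2.5],[[0,0,0],[0,0,0],2],[[0,0,0],[0,0,0],2],[[0,0,0],[0,0,0],2],[[0,0,0],[0,0,0],2]]' 45; python3 - <<'E'
from station import r
import cv2
im=r.get_image('scene')[:,:,::-1];a=im[120:260,170:510];cv2.imwrite('pics/fin.png',cv2.resize(a,(798,330),interpolation=cv2.INTER_CUBIC))
E
```

```text
time: 35.3
position: [0.6035, -0.0318, 0.0186]
ee_rot: [0.057, 0.998, -0.0, -0.0]
wrist_force: [-0.4, 0.2, 1.1]
finger_gap: 0.0295
grasp_force: 45.0
```

View pics/fin.png

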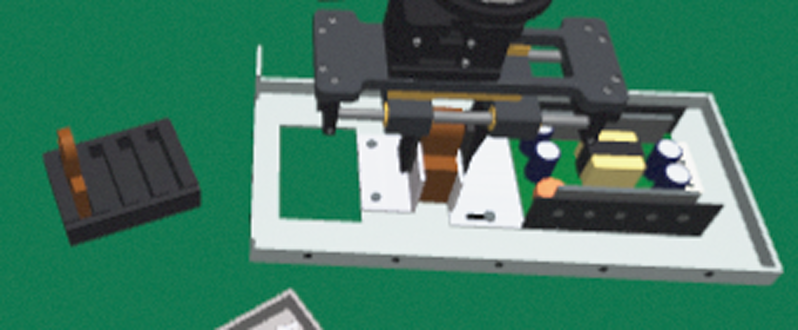

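The fingers pinch bracket and flange shut on the stack (around (440,160) px), and the fourth spacer is still in the rack at (72,170) px. The 29.5–30 mm opening matches 24 + 6 mm, so I'm handing in.

```bash
python3 -c "from station import r;print(r.close_job())"
```

```text
the job is handed in; nothing more can be done
None
```

Three spacers stand flat and centred in the gap, the arm is holding flange and bracket shut on them at 45 N, and the fourth spacer is still in the rack; the job is handed in at about 35 s.

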